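# Put the glued glass neck under the curing lamp

### The arm

A 6-joint arm with a two-finger parallel gripper is mounted at the origin on the work surface; the furniture and walls round the work are solid. World frame = base frame: x ahead of the robot, y to its left, z up, the work surface at z = 0. Lengths are in m, angles in rad, forces in N, time in s.
With the tool pointing down it reaches from about 0.25 to 0.775 m from the base axis. Payload 4 kg.
Tool frame: the origin (TCP) lies between the finger pads; the fingertips stand 14 mm ahead of it and the grasp point (between the pads) lies 5 mm behind it (tip_reach is the distance from the TCP to the fingertips, in m); z points along the fingers, y is the line along which they close (so a half turn about z gives the same grasp; the last joint's range is limited). The gripper opens to 94 mm and grips with 3 to 60 N. Pads are 16 mm wide; open, the fingers measure 119 mm over their backs; the gripper's body (75 mm by 177 mm) begins 78 mm behind the grasp point.
Start: joints at [-1.367, 0.087, 1.371, -0, 1.684, -0.103], TCP at [0.166, -0.524, 0.22] pointing down, gripper open.
Joint ranges: [-3.1, 3.1], [-0.76, 2.03], [0.27, 2.55], [-1.08, 4.22], [0.17, 2.65], [-2.57, 2.57]. Speed limits (rad/s): [2.79, 2.79, 3.14, 3.14, 3.14, 3.14].

### API

Orientations are given as [roll, pitch, yaw] about the fixed x, y, z axes, in that order (R = Rz(yaw) Ry(pitch) Rx(roll)).
In Python, from bench import * gives the robot as it stands. The module is installed in compiled form; this text tells all that it offers.
- The arm moves only by the tool servo_tool, never from a script. Its argument "targets" is a list of rows, each a list of 4 numbers: the shift along the tool's x, y, z in cm, then the turn about the tool's z in degrees. A call has 1 to 8 rows; each row is the pose to reach, as a shift and turn from the pose commanded when the call began, along the tool's axes at that moment; what a row does not reach only later rows make up. A row lasts 1/8 s, in which the tool goes at most 62.5 mm and 10.7 degrees, less where a joint would pass 70% of its speed; a pose out of reach is approached as far as the arm can. A call with a gripper value outside its range is refused whole. "claw" is the closure in counts, from 0 (fully open) to 255 (shut), set as the call begins (left out, the last holds). The fingers move at their own pace and stop on an object; the grip force is fixed at half the most. Time passes only in rows, so rows that repeat a pose let the fingers close. It gives the time, the measured TCP pose, the force, the opening and the grip force at its end, in the units of the state.
- get_obs(): the state, without advancing time (a new reading comes with each control period).
- snapshot(name): name is "scene" or "top" or "wrist"; returns the picture (384x512x3 uint8, blue, green, red); there is no depth.
- camera_model(name): a dict with "camera_matrix" (3x3 intrinsics, pixels), "k1" (the pictures are not rectified: a ray, as slopes to the right and down, at radius r is drawn at 1 + k1 r^2 times it, then the intrinsics apply), "camera_from_world" (4x4, takes a point from world to camera coordinates). Camera axes: x right, y up, looking along -z (the intrinsics and any distortion apply to the point x, -y, -z); pixel columns grow to the right and rows downward; lengths in m; the calibration is good to about 2 mm. A picture is of the moment at which its call begins: read the wrist's pose just before it. camera_model takes no time and is no camera call; for the wrist camera it gives the pose at the moment of the call.
- close_job(): hands the job in; it is judged then, once.
The state is a dict: "time": time; "joint_positions": joint angles; "qvel": joint speeds; "joint_torque": joint torques, N m; "tool_pos": TCP position; "ee_rot": TCP orientation; "wrist_force": force on the tool from outside, world axes, zero at the start; "wrist_torque": the same for the moment, N m; "width": finger opening in m; "finger_force": force on a finger pad.
Only numpy, scipy, OpenCV 4.12 (cv2) and the standard library are available. Lean on these libraries where they do the work, as an engineer would, in place of code of your own. Each camera call takes 0.05 s, during which the arm holds its last target. There are 200 camera calls.

### The job

The glass neck lying in the shallow dish has just been glued and must be cured under the lamp: ratchet the lamp up by its bail handle until the shade clears the glass, leave it hanging on its pawl, and push that dish along the table until it is centred under the shade. Then hold the release lever down so that the lamp sinks all the way over the dish, and when it is down push the headed lock pin fully home through fork and lug. Keep the dish level, do not let the lamp knock against it, and leave the empty dish, the bronze cup and the stone where they stand.

Things in the scene. Friction and masses are not known exactly. Their poses are not given: they have to be found in the camera images.
- stand: The fixed lamp stand (grey foot, aluminium guide). Origin on the table top straight below the lamp's axis, yaw varies. Its axes: -x is the open front (towards the robot), +y the release-lever side, -y the pin side, z up. The guide column (34 mm by 50 mm in x and y, 141 mm high) stands at x = +95 mm; the foot (160 mm wide, 12 mm high) covers x = 72 to 154 mm only, so the table below the lamp is bare.
- lamp (a joint): Height of the lamp above its lowest position, m: 0 = down (rim 2 mm over the table), 0.101 = top stop. The lamp slides straight up on a toothed rail; going up it clicks past a sprung pawl and, let go, it rests on a tooth at 11, 23, 35, 47, 59, 71, 83 or 95 mm. It starts at 0, 11 or 23 mm. Mass 0.46 to 0.58 kg, damped: lifting it takes 8 N slowly and about 16 N at 0.1 m/s; with the pawl lifted it sinks by its own weight at about 50 mm/s.
- head: The lamp head that rides on the rail: dark round lamp body (diameter 72 mm, 82 to 150 mm above its origin) with a translucent shade below it, whose skirt is 134 mm outside and 126 mm inside diameter from 2 to 32 mm above the origin and narrows to 76 mm at 82 mm. A 16 mm thick arm runs from its top (166 mm) back to the rail. Origin on the lamp's axis, at table height when the lamp is down; axes as the stand's.
- shade_rim (a point): Centre of the shade's lower rim, on the lamp's axis; its z is the free height below the shade.
- handle_mid (a point): Middle of the front bar (88 mm along the stand's y) of the lamp's bail, a level U of 10 mm rod 118 mm above the table when the lamp is down, 103 mm before the lamp's axis. Two side rods, 49 mm either side of the axis, run straight back to the lamp; the loop is open for 60 mm behind the bar. Hook a side rod from outside below with slanting fingers, or pinch a rod from above.
- release (a joint): Angle of the pawl and its release lever, rad: 0 = pawl in the teeth (a spring returns it), 0.24 = lever fully down; above about 0.15 the lamp is free to sink. Each tooth passing on the way up kicks it briefly.
- lever_pad (a point): Top of the ribbed thumb pad (24 by 32 mm) at the end of the release lever, 105 mm to the stand's +y side of the column's middle, 75 mm above the table. Pressing it down by 12 to 18 mm (2 to 4 N) lifts the pawl; the table is well below it. The pad's underside has 50 mm of air.
- pin (a joint): Travel of the lock pin, m: 0 to 0.003 = drawn out (start), 0.030 = head seated on the fork. The 8 mm pin is captive in the outer cheek of the fork and slides along the stand's +y with 1 to 2 N friction. The hole in the lug that hangs from the rail lines up only with the lamp fully down.
- pin_head (a point): Centre of the outer face of the pin's round head (22 mm diameter, 8 mm thick), 112 mm above the table, on the stand's -y side; push it 27 to 30 mm along the stand's +y. Drawn out it stands 100 mm from the column's middle, seated 70 mm.
- dish: Loose round dish, 92 mm diameter, 22 mm high, 0.1 kg, with a broken glass bottle neck (40 by 71 mm) fixed in it; the highest point of the glass is 42 mm above the table. Origin at the centre of its underside. Treat the inside as filled: it can be pushed at its rim, not pinched.
- dish_mid (a point): Centre of that dish, half-way up its rim.
- other_dish: Loose empty dish, 94 mm diameter, 16 mm high; stays. Origin at the centre of its underside. The two dishes stand on opposite sides of the lamp, either way round.
- cup: Loose small bronze cup on three feet, 58 mm diameter, 31 mm high; stays. Origin at the centre of its underside.
- stone: Loose spiky stone, 34 by 47 mm, 32 mm high; stays. Origin at the centre of its underside.
Not all that is in view belongs to the job. There is more than one size of the dish; the one meant has the size given above.

How it is judged:
On the way, in this order (a step that is already met when the one before it is completed fails the run):
1. the lamp hangs on its pawl, clear above the height of the glass, let go by the robot (value of joint lamp above 0.042 m and velocity of joint lamp between -0.01 and 0.01 m/s and contact force between each of the fingers, the arm and head below 0.2 N), for 0.2 s.
2. the dish stands centred under the raised shade (value of joint lamp above 0.042 m and horizontal distance between dish_mid and shade_rim below 0.016 m and linear speed of dish below 0.02 m/s), for 0.2 s.
3. the release lever is held down while the lamp is still up (value of joint lamp above 0.03 m and value of joint release above 0.12 rad and horizontal distance between dish_mid and shade_rim below 0.016 m), for 0.05 s.
4. the lamp is all the way down over the dish (value of joint lamp below 0.003 m and horizontal distance between dish_mid and shade_rim below 0.016 m), for 0.2 s.
At the end, for the whole second after the job is handed in: Pin head seated (within 3 mm of full travel), lamp fully down (within 3 mm), lever back up, the dish with the glass neck level and at rest under the shade, its centre within 16 mm of the lamp's axis (all of step 4 and value of joint pin above 0.027 m and value of joint release below 0.06 rad and angle between dish_mid's own z axis and vertical below 0.1 rad and linear speed of dish below 0.01 m/s); the robot touches nothing.
It fails at once if the empty dish is moved by more than 15 mm or tipped (distance of other_dish from where it was at the start of the episode above 0.015 m or angle between other_dish's own z axis and vertical above 0.3 rad).
It fails at once if the bronze cup is moved by more than 15 mm or tipped (distance of cup from where it was at the start of the episode above 0.015 m or angle between cup's own z axis and vertical above 0.3 rad).
It fails at once if the stone is moved by more than 15 mm or tipped (distance of stone from where it was at the start of the episode above 0.015 m or angle between stone's own z axis and vertical above 0.3 rad).
It fails at once if the dish is tipped (over 15 degrees) (angle between dish's own z axis and vertical above 0.26 rad).
It fails at once if the lamp knocks against the dish or the glass (over 1.5 N) (contact force between head and dish above 1.5 N).
It also fails if it takes over 69 s, if anything falls off the work surface, if the arm or the gripper's body presses on something with over 40 N, if the wrist force passes 120 N, or if a joint passes its speed limit or range.

## Working session

There is one attempt and no reset: what is moved stays moved. The work goes in short steps, Python scripts to look and compute and a tool call to move; the robot and the scene stay as the last step left them, time stands still between calls to the robot, and variables do not carry over. Pictures are saved under pics/ and viewed, at most 10 in all, crops included, and the job is handed in when it is done.

Besides the shell and the picture viewer there is one more tool, called by a JSON object that holds its "name" and its "arguments". servo_tool: Moves the arm, as the interface text tells. Its arguments: {"type":"object","properties":{"targets":{"type":"array"},"claw":{"type":"number"}},"required":["targets"]}

```bash
mkdir -p pics; cat > h.py <<'E'
from bench import *
import numpy as np, cv2
from scipy.spatial.transform import Rotation as Ro
def ray(cm,u,v):
    K=cm["camera_matrix"];x=(u-K[0][2])/K[0][0];y=(v-K[1][2])/K[1][1]
    a,b=x,y
    for _ in range(20):
        s=1+cm["k1"]*(a*a+b*b);a,b=x/s,y/s
    T=np.array(cm["camera_from_world"]);R=T[:3,:3]
    return -R.T@T[:3,3], R.T@np.array([a,-b,-1.])
def at_z(cm,u,v,z):
    o,d=ray(cm,u,v);return o+d*(z-o[2])/d[2]
def proj(cm,p):
    T=np.array(cm["camera_from_world"]);c=T[:3,:3]@np.array(p)+T[:3,3]
    a,b=c[0]/-c[2],-c[1]/-c[2];s=1+cm["k1"]*(a*a+b*b);K=np.array(cm["camera_matrix"])
    return K[0,0]*a*s+K[0,2],K[1,1]*b*s+K[1,2]
E
python3 - <<'E'
from h import *
a=snapshot("scene");b=snapshot("top")
cv2.imwrite("pics/scene.png",cv2.resize(a,(800,600)));cv2.imwrite("pics/top.png",cv2.resize(b,(800,600)))
cv2.imwrite("pics/scene0.png",a);cv2.imwrite("pics/top0.png",b)
for n in("scene","top"):
    c=camera_model(n);T=np.array(c["camera_from_world"]);print(n,(-T[:3,:3].T@T[:3,3]).round(3),c["camera_matrix"],c["k1"])
print(get_obs())
E
```

```text
scene [-0.37   0.599  0.718] [[468.80553556   0.         252.55145353]
 [  0.         468.80553556 187.25108536]
 [  0.           0.           1.        ]] -0.1856067506599711
top [ 0.366 -0.034  1.138] [[376.01743773   0.         254.28138944]
 [  0.         376.01743773 193.11860699]
 [  0.           0.           1.        ]] -0.020047669502253222
{'time': 0.1, 'joint_positions': array([-1.36708674e+00,  8.78940251e-02,  1.37206706e+00, -1.99205268e-05,
        1.68360956e+00, -1.03131827e-01]), 'qvel': array([-0.00033452, -0.00219102, -0.00332733, -0.00011407,  0.00095222,
        0.00091901]), 'joint_torque': array([ 1.38718740e-03, -3.41251981e+01, -3.03301013e+01,  7.19559984e-02,
        3.03931371e-02, -9.27803148e-05]), 'tool_pos': array([ 0.1660062 , -0.52386773,  0.21843243]), 'ee_rot': array([-3.13962313e+00, -1.83939615e-04,  3.06839007e-01]), 'wrist_force': array([-0.61574707, -0.51894636, -0.6105715 ]), 'wrist_torque': array([ 0.0536641 , -0.03215352, -0.01086813]), 'finger_force': 0.0, 'width': 0.09395572985867656}
```

View pics/scene.png

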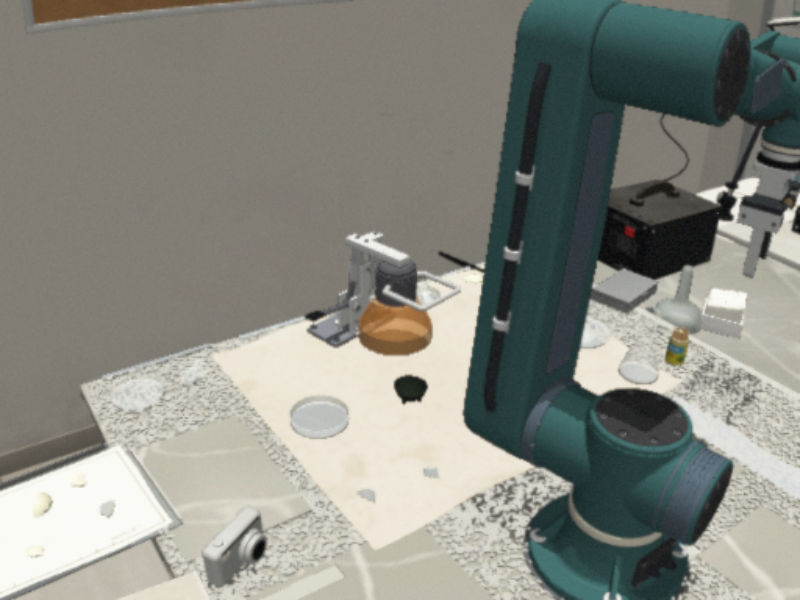

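View pics/top.png

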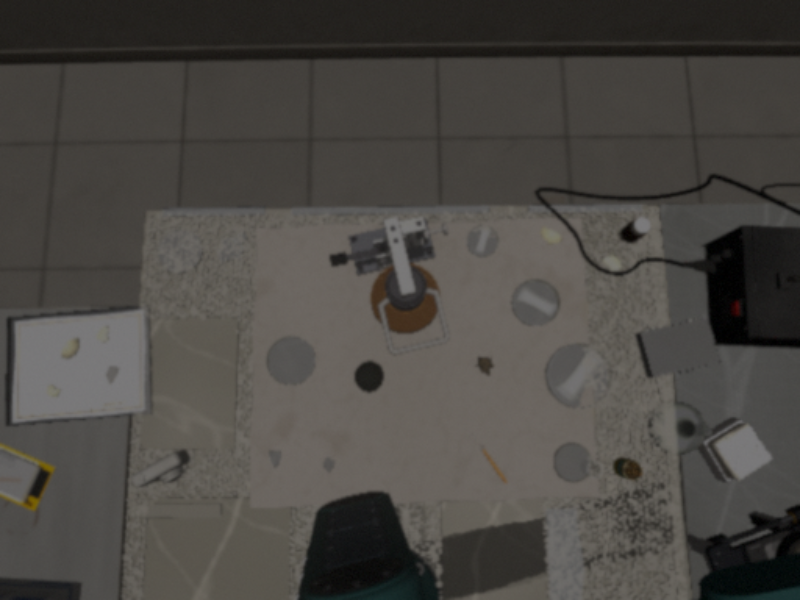

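The top view shows the lamp at about (405,290), the bail front near (418,350), the lever pad near (338,260), and glass dishes of three sizes at (482,241), (535,302) and (573,375). The empty dish is at (290,360), the cup at (369,376) and the stone at (485,365). I'll enlarge a crop.

```bash
python3 - <<'E'
from h import *
b=cv2.imread("pics/top0.png")[130:280,195:395]
b=cv2.convertScaleAbs(cv2.resize(b,(800,600),interpolation=cv2.INTER_CUBIC),alpha=1.9)
cv2.imwrite("pics/topc.png",b)
E
```

```text
(no output)
```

View pics/topc.png

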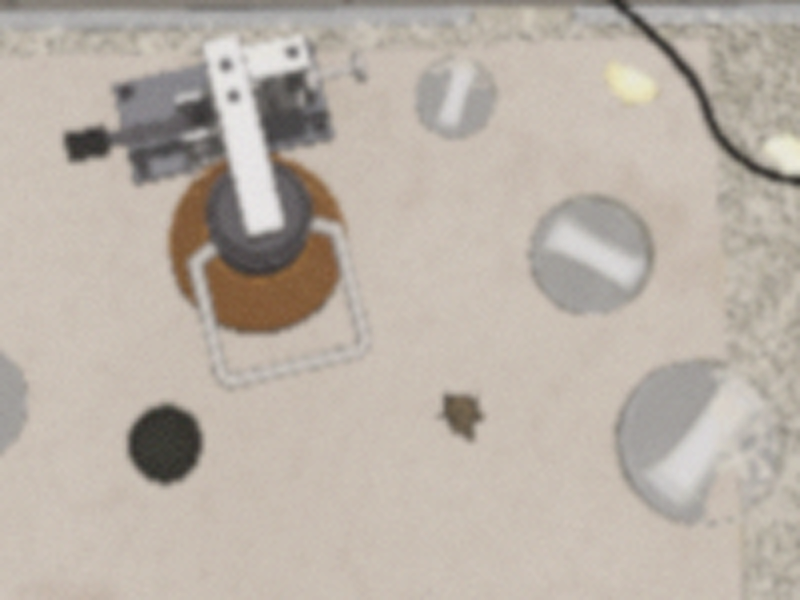

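```bash
cat >> h.py <<'E'
def px(x,y): return 195+(x+.5)/4-.5,130+(y+.5)/4-.5
E
python3 - <<'E'
from h import *
from scipy.optimize import least_squares
c=camera_model("top")
pts=[((95,105,75,0),(86,143)),((95,-100,112,0),(363,66)),((72,80,12,0),(135,184)),((72,-80,12,0),(333,137)),((154,80,12,0),(112,84)),
((-103,49,118,1),(228,380)),((-103,-49,118,1),(364,348)),((0,67,2,1),(170,262)),((0,0,150,1),(259,222))]
def tw(p,s):
    x,y,a,h=p;q=np.array(s[:3])/1000
    return [x+np.cos(a)*q[0]-np.sin(a)*q[1],y+np.sin(a)*q[0]+np.cos(a)*q[1],q[2]+s[3]*h]
def f(p): return np.concatenate([np.subtract(proj(c,tw(p,s)),px(*u)) for s,u in pts])
r=least_squares(f,[.45,0,.2,.011],loss="soft_l1");print(r.x,r.fun.round(2))
for n,xy,z,w in [("dish",(591,254),.02,122),("small",(456,97),.02,80),("large",(695,441),.02,160),("stone",(463,415),.015,40),("cup",(165,444),.03,76)]:
    a=at_z(c,*px(*xy),z);b=at_z(c,*px(xy[0]+w/2,xy[1]),z);print(n,a.round(4),2*np.linalg.norm(a-b))
print("other",at_z(c,290*.64,360*.64,.016))
E
```

```text
[ 0.55846668 -0.0477361   0.22510623  0.01284724] [ 0.1  -0.01  0.27 -0.44 -0.46 -0.12  0.72 -0.3  -0.6  -0.29 -1.    0.99
  0.45  0.44  0.22  1.84  0.07 -2.73]
dish [ 0.5507 -0.2996  0.02  ] 0.09225174665227973
small [ 0.6741 -0.202   0.02  ] 0.06145724976981133
large [ 0.4097 -0.3697  0.02  ] 0.1188274532308448
stone [ 0.4312 -0.1994  0.015 ] 0.029788921476454386
cup [0.4118 0.0217 0.03  ] 0.05563141067901462
other [0.44423217 0.17215343 0.016     ]
```

The crop shows three dishes with glass necks. They measure 61, 92 and 119 mm, so the 92 mm one at crop (591,254) is the right one. The stand pose fits well. I'll go over the bail bar first.

```bash
cat >> h.py <<'E'
S=np.array([.5585,-.0477]);YAW=.225
def st(x,y,S=S,a=YAW): # stand mm -> world
    x,y=x/1000,y/1000;return S+[np.cos(a)*x-np.sin(a)*y,np.sin(a)*x+np.cos(a)*y]
def cur():
    o=get_obs();return o,Ro.from_euler("xyz",o["ee_rot"]).as_matrix()
def to(x,y,z,yaw=None):
    o,R=cur();d=R.T@(np.array([x,y,z])-o["tool_pos"])*100
    t=0 if yaw is None else (-(np.degrees(yaw)-np.degrees(o["ee_rot"][2]))+180)%360-180
    print("cm",d.round(2),"turn",round(t,1))
def stat():
    o=get_obs();print(round(o["time"],2),o["tool_pos"].round(4),o["ee_rot"].round(3),o["wrist_force"].round(1),round(o["width"],4),o["joint_positions"].round(2))
E
python3 - <<'E'
from h import *
p=st(-103,0);print(p);to(*p,.22,YAW+np.pi/2)
c=camera_model("top")
for u in[(482,447),(507,482),(485,365),(369,376)]:print(at_z(c,u[0]*.64,u[1]*.64,.004).round(3))
E
```

```text
[ 0.45809621 -0.07067996]
cm [ 41.53 -34.38  -0.08] turn -85.3
[ 0.277 -0.19   0.004]
[ 0.213 -0.235  0.004]
[ 0.431 -0.201  0.004]
[0.413 0.022 0.004]
```

{"name": "servo_tool", "arguments": {"targets": [[3,-2,0,-8],[8,-6,0,-18],[14,-11,0,-28],[20,-16,0,-38],[26,-21,0,-48],[31,-25.5,0,-58],[37,-30,0,-68],[41.5,-34.4,0,-78]], "claw": 140}}

```text
time: 1.1
tool_pos: [0.4246, -0.1255, 0.2191]
ee_rot: [-3.142, 0.0, 1.674]
wrist_force: [0.2, -0.2, 0.6]
width: 0.042
finger_force: 0.0
```

{"name": "servo_tool", "arguments": {"targets": [[0,0,0,-7.3],[0,0,0,-7.3]]}}

```text
time: 1.35
tool_pos: [0.424, -0.1265, 0.219]
ee_rot: [-3.141, -0.0, 1.796]
wrist_force: [0.6, -1.1, -0.1]
width: 0.0423
finger_force: 0.0
```

```bash
python3 - <<'E'
from h import *
stat();a=snapshot("wrist");cv2.imwrite("pics/w1.png",cv2.convertScaleAbs(cv2.resize(a,(800,600)),alpha=1.2))
c=camera_model("wrist")
T=np.array(c["camera_from_world"]);print((-T[:3,:3].T@T[:3,3]).round(3))
for h in(0,.011,.023):
  print(h,[tuple(np.array(proj(c,[*st(-103,y),.118+h])).round(0)*800/512) for y in(44,0,-44)])
stat();to(*st(-103,0),.13,YAW+np.pi/2)
E
```

```text
1.35 [ 0.424  -0.1265  0.219 ] [-3.141 -0.     1.796] [ 0.6 -1.1 -0.1] 0.0423 [-0.42 -0.15  1.61 -0.    1.69 -0.64]
[ 0.407 -0.053  0.385]
0 [(np.float64(493.75), np.float64(125.0)), (np.float64(490.625), np.float64(209.375)), (np.float64(487.5), np.float64(289.0625))]
0.011 [(np.float64(496.875), np.float64(123.4375)), (np.float64(493.75), np.float64(212.5)), (np.float64(490.625), np.float64(295.3125))]
0.023 [(np.float64(501.5625), np.float64(121.875)), (np.float64(498.4375), np.float64(215.625)), (np.float64(493.75), np.float64(301.5625))]
1.4 [ 0.4238 -0.1272  0.2191] [-3.141 -0.     1.794] [-1.1 -0.3  0.1] 0.0424 [-0.42 -0.15  1.61 -0.    1.69 -0.64]
cm [4.75 4.6  8.9 ] turn -0.1
```

View pics/w1.png

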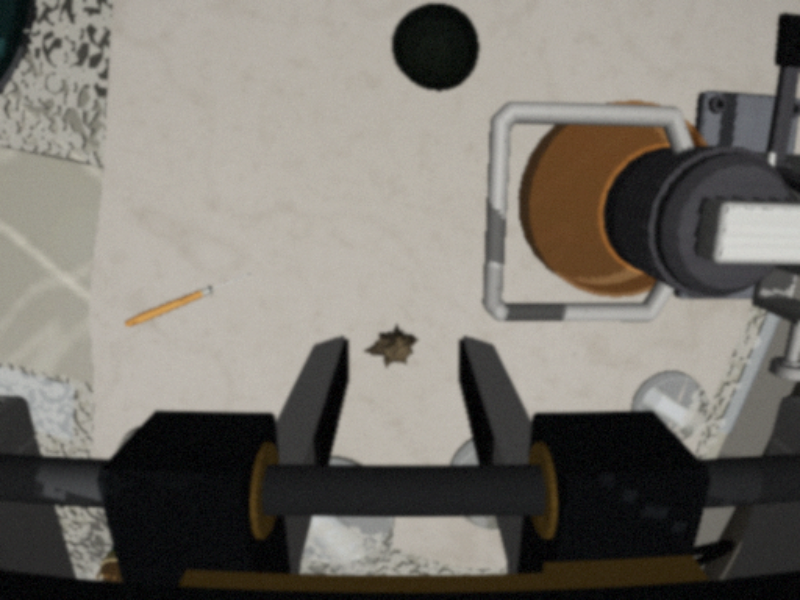

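The picture shows the bar centre line at column ~497, with the side rods at rows ~113 and ~311. That matches h = 23 mm, so the bar is at z = 0.141. Pinching from above now.

{"name": "servo_tool", "arguments": {"targets": [[2.5,2.5,0,0],[4.75,4.6,0,0],[4.75,4.6,3,0],[4.75,4.6,6,0],[4.75,4.6,8.1,0],[4.75,4.6,8.1,0]]}}

```text
time: 2.15
tool_pos: [0.4565, -0.0716, 0.1364]
ee_rot: [-3.137, -0.002, 1.792]
wrist_force: [0.5, -0.7, -0.1]
width: 0.0424
finger_force: 0.0
```

{"name": "servo_tool", "arguments": {"targets": [[0,0,0,0],[0,0,0,0],[0,0,0,0],[0,0,0,0]], "claw": 255}}

```text
time: 2.65
tool_pos: [0.4577, -0.0713, 0.1391]
ee_rot: [-3.14, 0.001, 1.795]
wrist_force: [-2.4, -1.0, 3.6]
width: 0.0091
finger_force: 30.0
```

{"name": "servo_tool", "arguments": {"targets": [[0,0,-0.7,0],[0,0,-1.4,0],[0,0,-2.1,0],[0,0,-2.8,0],[0,0,-3.5,0],[0,0,-4.2,0],[0,0,-4.9,0],[0,0,-5.2,0]]}}

```text
time: 3.65
tool_pos: [0.4577, -0.0711, 0.1915]
ee_rot: [-3.141, 0.001, 1.795]
wrist_force: [-1.0, -5.2, -9.5]
width: 0.0089
finger_force: 30.0
```

{"name": "servo_tool", "arguments": {"targets": [[0,0,0,0],[0,0,0.3,0],[0,0,0.5,0]]}}

```text
time: 4.03
tool_pos: [0.4577, -0.0712, 0.1878]
ee_rot: [3.141, 0.001, 1.795]
wrist_force: [-4.0, -5.2, -3.5]
width: 0.009
finger_force: 30.0
```

{"name": "servo_tool", "arguments": {"targets": [[0,0,0,0],[0,0,0,0],[0,0,-2.5,0],[0,0,-6,0],[0,0,-6,0]], "claw": 140}}

```text
time: 4.65
tool_pos: [0.4604, -0.0707, 0.2503]
ee_rot: [3.133, 0.003, 1.796]
wrist_force: [0.2, -0.2, 0.2]
width: 0.0425
finger_force: 0.0
```

```bash
python3 - <<'E'
from h import *
stat();to(.468,-.419,.2,np.radians(140))
E
```

```text
4.65 [ 0.4604 -0.0707  0.2503] [3.133e+00 3.000e-03 1.796e+00] [ 0.2 -0.2  0.2] 0.0425 [-0.28 -0.11  1.51  0.    1.74 -0.5 ]
cm [-34.09  -7.1    5.09] turn -37.1
```

{"name": "servo_tool", "arguments": {"targets": [[-3,-1,0,-4],[-8,-2,0,-9],[-13,-3,1,-14],[-18,-4,2,-19],[-23,-5,3,-25],[-28,-6,4,-30],[-32,-7,5,-34],[-34.1,-7.1,5,-37]], "claw": 0}}

```text
time: 5.65
tool_pos: [0.4642, -0.4205, 0.193]
ee_rot: [3.14, -0.003, 2.441]
wrist_force: [0.8, -0.4, 0.4]
width: 0.0938
finger_force: 0.0
```

{"name": "servo_tool", "arguments": {"targets": [[0,0,0,0]]}}

```text
time: 5.78
tool_pos: [0.4648, -0.4197, 0.194]
ee_rot: [3.141, -0.002, 2.439]
wrist_force: [1.0, -0.3, -0.1]
width: 0.0938
finger_force: 0.0
```

```bash
python3 - <<'E'
from h import *
stat();c=camera_model("wrist");a=snapshot("wrist");cv2.imwrite("pics/w2.png",cv2.convertScaleAbs(cv2.resize(a,(800,600)),alpha=1.2))
import pickle;pickle.dump(c,open("c2.pkl","wb"))
for p in[(.4097,-.3697,.028),(.5507,-.2996,.022),(.4312,-.1994,.015)]:print(np.array(proj(c,p))*800/512)
E
```

```text
5.78 [ 0.4648 -0.4197  0.194 ] [ 3.141e+00 -2.000e-03  2.439e+00] [ 1.  -0.3 -0.1] 0.0938 [-0.83  0.26  1.22  0.    1.66 -1.69]
[407.69642664 158.75067206]
[613.70332842 252.14966018]
[627.85846645  16.18988672]
```

View pics/w2.png

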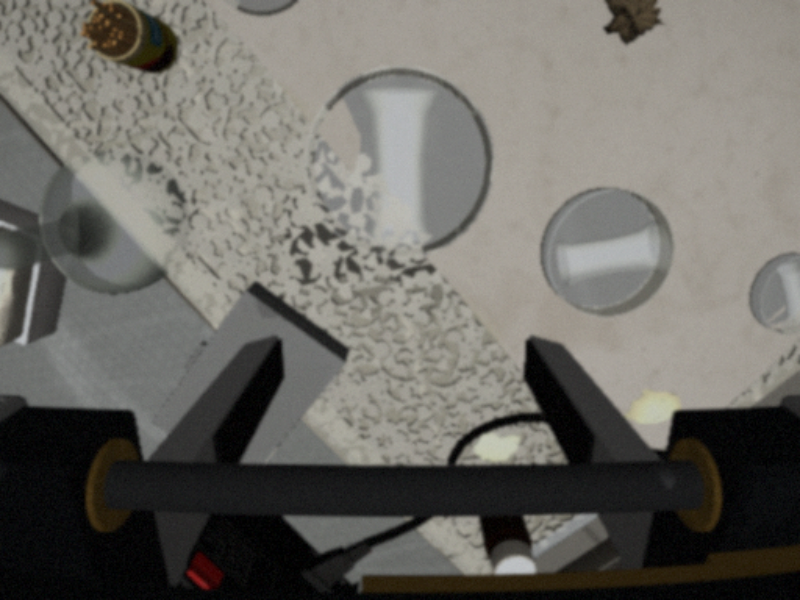

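The wrist view shows the 92 mm dish centred at (607,251), the large one at (403,159) with its neck along the tool x axis, and the stone at (633,15). The vertical fingers would carry the gripper body into the shade before the dish is centred. So I'll test whether the large dish's neck can be gripped, to use that dish as a pusher.

```bash
python3 - <<'E'
from h import *
import pickle;c=pickle.load(open("c2.pkl","rb"))
for u,z in[((403,159),.026),((607,251),.02)]:print(at_z(c,u[0]*.64,u[1]*.64,z))
p=at_z(c,403*.64,159*.64,.026);to(p[0],p[1],.046,np.radians(140))
E
```

```text
[ 0.40786513 -0.37213133  0.026     ]
[ 0.54774224 -0.30245208  0.02      ]
cm [ 7.36 -0.14 14.88] turn -0.2
```

{"name": "servo_tool", "arguments": {"targets": [[3.5,0,3,0],[7.4,0,7,0],[7.4,-0.1,11,0],[7.4,-0.1,13.5,0],[7.4,-0.1,14.8,0],[7.4,-0.1,14.8,0]], "claw": 50}}

```text
time: 6.58
tool_pos: [0.4078, -0.3712, 0.0472]
ee_rot: [3.141, -0.001, 2.442]
wrist_force: [-0.7, 0.8, 0.2]
width: 0.0755
finger_force: 0.0
```

{"name": "servo_tool", "arguments": {"targets": [[0,0,0,0],[0,0,0,0],[0,0,0,0],[0,0,0,0]], "claw": 255}}

```text
time: 7.08
tool_pos: [0.4078, -0.3731, 0.0482]
ee_rot: [-3.14, 0.001, 2.441]
wrist_force: [-1.4, -1.4, 1.9]
width: 0.0456
finger_force: 28.7
```

It is a real, movable object and the neck is held at 45.6 mm, so it will do as a pusher. Working out the path.

```bash
cat >> h.py <<'E'
D=np.array([.5485,-.3015])
def ax(): 
    u=S-D;return u/np.linalg.norm(u)
E
python3 - <<'E'
from h import *
u=ax();print(u,np.linalg.norm(S-D))
stat()
for k in(.120,.107): to(*(D-k*u),.052,YAW+np.pi/2)
c=camera_model("top");print(at_z(c,635*.64,235*.64,0.0),at_z(c,680*.64,347*.64,0.02))
E
```

```text
[0.03937055 0.99922468] 0.2539969291152946
7.08 [ 0.4078 -0.3731  0.0482] [-3.140e+00  1.000e-03  2.441e+00] [-1.4 -1.4  1.9] 0.0456 [-0.84  0.19  1.61 -0.    1.35 -1.71]
cm [-13.51   5.07  -0.37] turn 37.0
cm [-12.72   6.09  -0.37] turn 37.0
[ 6.87582657e-01 -5.12674007e-01  2.22044605e-16] [ 0.45981044 -0.57347775  0.02      ]
```

{"name": "servo_tool", "arguments": {"targets": [[0,0,-0.3,0],[0,0,-0.6,0],[0,0,-0.6,0]]}}

```text
time: 7.45
tool_pos: [0.4078, -0.372, 0.0534]
ee_rot: [3.141, -0.0, 2.441]
wrist_force: [0.0, -0.3, -2.6]
width: 0.0455
finger_force: 28.1
```

{"name": "servo_tool", "arguments": {"targets": [[-3,0.5,0,8],[-6,1.5,0,16],[-9,2.7,0,24],[-12,4,0,32],[-13.5,5,0.2,37],[-13.5,5,0.2,37]]}}

```text
time: 8.2
tool_pos: [0.5438, -0.4205, 0.0503]
ee_rot: [-3.141, -0.001, 1.798]
wrist_force: [-0.6, 0.2, -2.8]
width: 0.0452
finger_force: 28.1
```

```bash
python3 - <<'E'
from h import *
stat();c=camera_model("wrist");a=snapshot("wrist");cv2.imwrite("pics/w3.png",cv2.convertScaleAbs(cv2.resize(a,(800,600)),alpha=1.2))
import pickle;pickle.dump(c,open("c3.pkl","wb"))
to(*(D-.105*ax()),.051)
E
```

```text
8.2 [ 0.5438 -0.4205  0.0503] [-3.141e+00 -1.000e-03  1.798e+00] [-0.6  0.2 -2.8] 0.0452 [-0.74  0.47  1.23  0.    1.44 -0.97]
cm [ 1.34  0.46 -0.05] turn 0
```

View pics/w3.png

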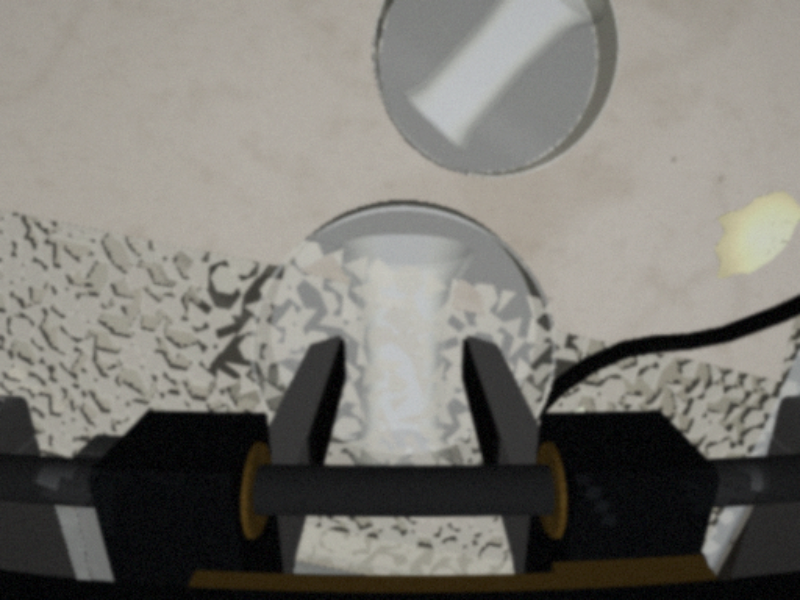

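The picture shows the pusher rim front at (403,203) and the target dish's near rim at (488,173). Its left edge is at column 375 and its right edge near 600.

```bash
python3 - <<'E'
from h import *
import pickle;c=pickle.load(open("c3.pkl","rb"));o,R=cur();t=o["tool_pos"]
f=lambda u,v,z:(R.T@(at_z(c,u*.64,v*.64,z)-t)*1000).round(1)
print("front",f(403,203,.03),"sides",f(264,330,.03),f(547,330,.03),"target near",f(488,173,.02),"L",f(375,62,.02),"R",f(600,62,.02))
S2=np.array([*S,0.02]);print("axis",(R.T@(S2-t)*1000).round(1),"D",(R.T@(np.array([*D,.02])-t)*1000).round(1))
E
```

```text
front [58.5  0.2 20.6] sides [  8.6 -55.2  20.6] [ 8.6 57.7 20.4] target near [69.2 33.1 30.6] L [109.7 -10.1  30.7] R [110.9  74.   30.6]
axis [359.7  99.1  30.9] D [114.6  32.3  30.6]
```

{"name": "servo_tool", "arguments": {"targets": [[1.2,0.3,0,0],[3,0.8,0,0],[5,1.35,0,0],[7.2,1.95,0,0],[9.5,2.55,0,0],[11.8,3.2,0,0],[13.6,3.7,0,0],[14.5,3.95,0,0]]}}

```text
time: 9.25
tool_pos: [0.5496, -0.2695, 0.0517]
ee_rot: [3.142, 0.001, 1.797]
wrist_force: [0.1, -2.0, -0.8]
width: 0.0455
finger_force: 28.2
```

```bash
python3 - <<'E'
from h import *
stat();c=camera_model("wrist");a=snapshot("wrist");cv2.imwrite("pics/w4.png",cv2.convertScaleAbs(cv2.resize(a,(800,600)),alpha=1.2))
import pickle;pickle.dump(c,open("c4.pkl","wb"))
o,R=cur();print((R.T@(np.array([*S,0.02])-o["tool_pos"])*1000).round(1))
E
```

```text
9.25 [ 0.5496 -0.2695  0.0517] [3.142e+00 1.000e-03 1.797e+00] [ 0.1 -2.  -0.8] 0.0455 [-0.55  0.31  1.45 -0.    1.38 -0.77]
[213.4  58.1  31.8]
```

View pics/w4.png

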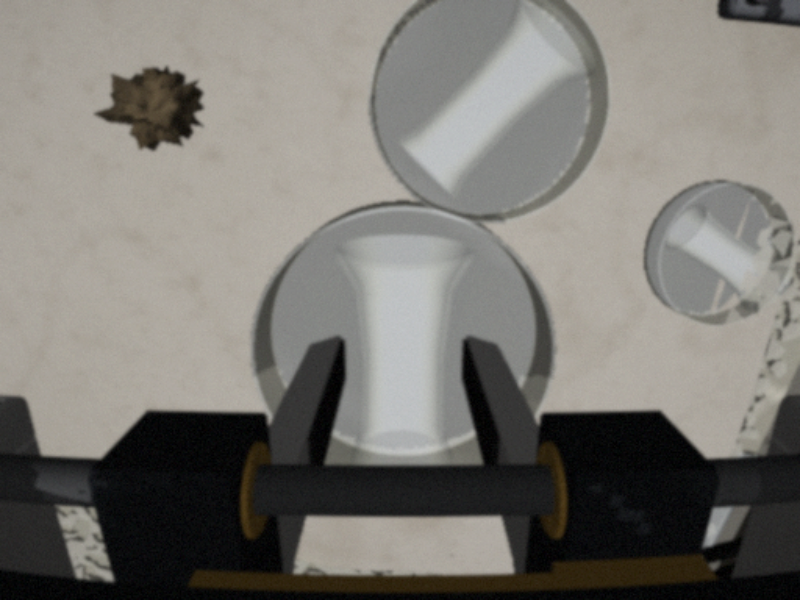

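The dish and pusher are in contact. The dish's left edge is at (370,100), its right edge at about (600,100), and its bottom at (487,216).

```bash
python3 - <<'E'
from h import *
import pickle;c=pickle.load(open("c4.pkl","rb"));o,R=cur();t=o["tool_pos"]
f=lambda u,v,z:(R.T@(at_z(c,u*.64,v*.64,z)-t)*1000).round(1)
print(f(370,100,.022),f(596,100,.022),f(487,216,.022),"front",f(403,202,.03), f(252,345,.02),f(553,345,.02))
E
```

```text
[ 95.4 -13.2  29.7] [96.3 72.  29.7] [52.  32.  29.7] front [58.2 -0.9 21.7] [ -3.  -65.5  31.6] [-3.  63.2 31.6]
```

{"name": "servo_tool", "arguments": {"targets": [[-1,0.2,0,0],[-1,0.6,0,0],[0,0.65,0,0],[1.2,0.9,0,0],[3,1.35,0,0],[5,1.85,0,0],[7,2.3,0,0],[8.2,2.6,0,0]]}}

```text
time: 10.3
tool_pos: [0.5564, -0.1832, 0.0515]
ee_rot: [-3.141, 0.0, 1.797]
wrist_force: [0.6, -1.7, -2.4]
width: 0.0449
finger_force: 28.2
```

```bash
python3 - <<'E'
from h import *
stat();c=camera_model("wrist");a=snapshot("wrist");cv2.imwrite("pics/w5.png",cv2.convertScaleAbs(cv2.resize(a,(800,600)),alpha=1.2))
import pickle;pickle.dump(c,open("c5.pkl","wb"))
o,R=cur();print((R.T@(np.array([*S,0.02])-o["tool_pos"])*1000).round(1))
print(np.array(proj(c,[*S,.073]))*800/512,[np.array(proj(c,[*(st(67*np.cos(q),67*np.sin(q))),.073]))*800/512 for q in(np.pi,-2.36,-np.pi/2,-.78)])
E
```

```text
10.3 [ 0.5564 -0.1832  0.0515] [-3.141  0.     1.797] [ 0.6 -1.7 -2.4] 0.0449 [-0.41  0.26  1.52 -0.    1.37 -0.64]
[130.2  32.1  31.7]
[527.99798066 -55.95406363] [array([274.82944602, -56.18441335]), array([350.70037437, 124.38723974]), array([517.6033852 , 196.56803823]), array([684.19711296, 129.56407422])]
```

View pics/w5.png

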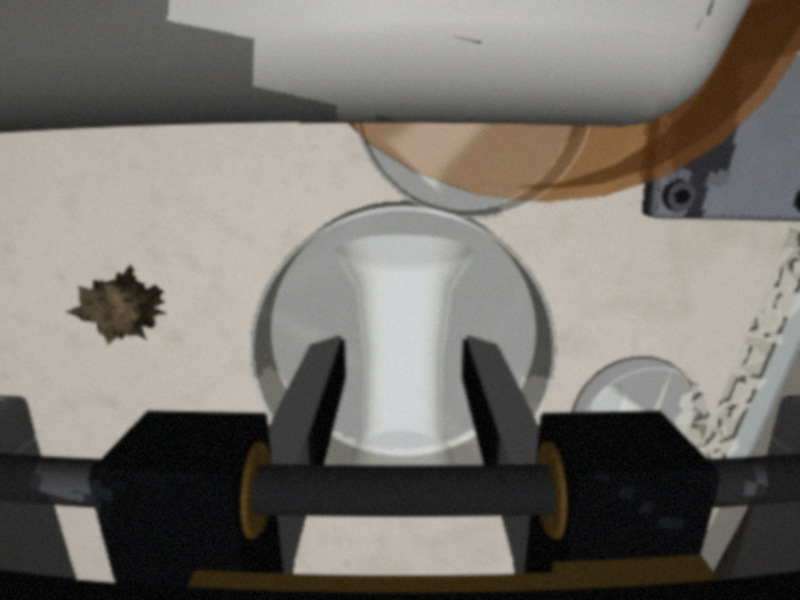

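The bail rod hides the upper part of the picture. The shade rim's lowest point is near (525,200), as predicted. The dish's near arc runs (362,133), (380,167), (410,195), (470,214), (505,208).

```bash
python3 - <<'E'
from h import *
from scipy.optimize import least_squares
import pickle;c=pickle.load(open("c5.pkl","rb"));o,R=cur();t=o["tool_pos"]
f=lambda u,v,z:(R.T@(at_z(c,u*.64,v*.64,z)-t)*1000)
P=np.array([f(u,v,.021)[:2] for u,v in[(362,133),(380,167),(410,195),(470,214),(505,208)]])
r=least_squares(lambda q:np.hypot(*(P-q).T)-46,[100,25]);print(r.x,r.fun,np.hypot(*r.x))
print("foot corner",f(648,214,.012),(R.T@(np.array([*st(72,-80),.012])-t)*1000))
E
```

```text
[98.43809407 26.53049261] [-0.22222654  0.02724101  0.14551901  0.29167651 -0.37011079] 101.95060275238744
foot corner [ 51.73444328 101.9070702   39.62058251] [ 50.03302593 103.9674461   39.61819606]
```

{"name": "servo_tool", "arguments": {"targets": [[-1,0.1,0,0],[-1,0.6,0,0],[-0.3,0.6,0,0],[0.6,0.7,0,0],[1.4,0.8,0,0],[2.2,0.9,0,0],[2.7,0.9,0,0],[2.7,0.9,0,0]]}}

```text
time: 11.35
tool_pos: [0.5591, -0.156, 0.0514]
ee_rot: [-3.141, -0.001, 1.796]
wrist_force: [-0.1, -0.4, -2.5]
width: 0.0452
finger_force: 28.1
```

```bash
python3 - <<'E'
from h import *
stat();c=camera_model("wrist");a=snapshot("scene");b=snapshot("top")
u,v=[int(q) for q in proj(camera_model("scene"),[*S,.06])];print(u,v)
x=cv2.resize(a[v-60:v+60,u-80:u+80],(800,600),interpolation=cv2.INTER_CUBIC)
import pickle;pickle.dump((u,v,camera_model("scene")),open("s6.pkl","wb"))
cv2.imwrite("pics/s6.png",cv2.convertScaleAbs(x,alpha=1.2))
E
```

```text
11.35 [ 0.5591 -0.156   0.0514] [-3.141e+00 -1.000e-03  1.796e+00] [-0.1 -0.4 -2.5] 0.0452 [-0.37  0.24  1.53  0.    1.37 -0.6 ]
252 203
```

View pics/s6.png

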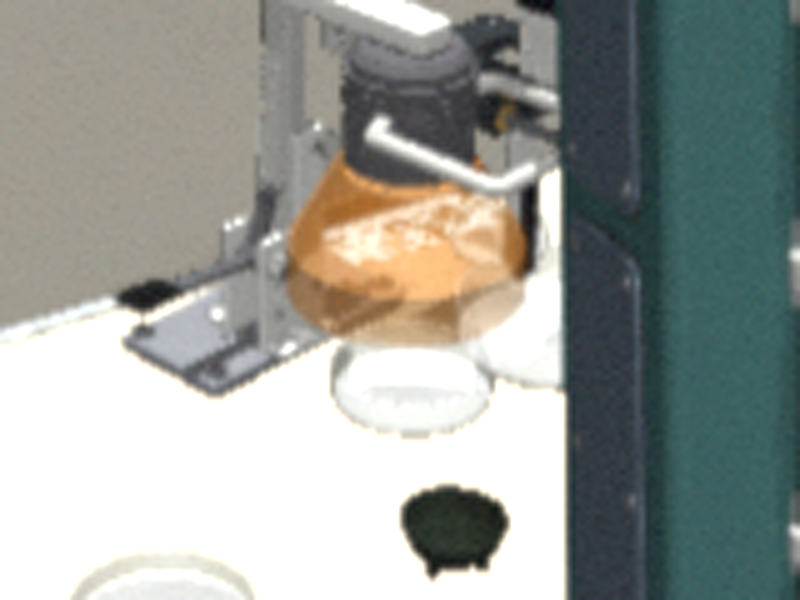

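The dish sits under the shade: left 332, right 494, bottom row 435. The shade spans 288 to 527, with its bottom at row 345.

```bash
python3 - <<'E'
from h import *
from scipy.optimize import least_squares
import pickle;u,v,c=pickle.load(open("s6.pkl","rb"))
q=np.linspace(0,6.28,90)
def ext(cx,cy,r,zs):
    P=np.array([proj(c,[cx+r*np.cos(a),cy+r*np.sin(a),z]) for z in zs for a in q]);P=(P-[u-80,v-60]+.5)*5-.5
    return np.array([P[:,0].min(),P[:,0].max(),P[:,1].max()])
r=least_squares(lambda p:ext(*p,.046,(0,.022))-[332,494,435],S,diff_step=1e-3);print("dish",r.x,r.fun)
s=least_squares(lambda p:ext(*p,.067,(.073,.103))-[288,527,345],S,diff_step=1e-3);print("shade",s.x,s.fun)
d=(r.x-s.x);print(d*1000,"to S",(r.x-S)*1000)
to(.5585,-.23,.0514);stat()
E
```

```text
dish [ 0.5591076  -0.05475096] [-0.03175442  0.03158278 -0.00336602]
shade [ 0.55937541 -0.04949725] [-2.2991538   2.3083356  -0.39280341]
[-0.26780314 -5.25370543] to S [ 0.60760421 -7.05095859]
cm [-7.16 -1.7  -0.01] turn 0
11.45 [ 0.5591 -0.1564  0.0513] [-3.141e+00 -1.000e-03  1.796e+00] [ 0.2  0.9 -2.5] 0.0451 [-0.37  0.25  1.53  0.    1.37 -0.6 ]
```

The dish is about 5–7 mm short, so I'll nudge it once more, then retract the pusher and set it down.

{"name": "servo_tool", "arguments": {"targets": [[0.3,0.05,0,0],[0.6,0.1,0,0],[0.6,0.1,0,0],[-0.5,0,0,0],[-4,0,0,0],[-9,0,0,0],[-12,0,0.2,0],[-12,0,0.4,0]]}}

```text
time: 12.45
tool_pos: [0.5866, -0.2783, 0.0482]
ee_rot: [3.141, 0.005, 1.793]
wrist_force: [-0.0, -3.5, 4.1]
width: 0.0452
finger_force: 29.2
```

{"name": "servo_tool", "arguments": {"targets": [[0,0,0,0],[0,0,0,0],[0,0,0,0],[0,0,-2,0],[0,0,-7,0],[0,0,-13,0],[0,0,-19,0],[0,0,-24,0]], "claw": 50}}

```text
time: 13.45
tool_pos: [0.5861, -0.2733, 0.2927]
ee_rot: [3.138, 0.003, 1.796]
wrist_force: [1.0, 0.2, -0.3]
width: 0.0756
finger_force: 0.0
```

```bash
python3 - <<'E'
from h import *
stat();p=st(95,105);print(p);to(*p,.27,YAW+np.pi/2);to(*st(-60,-150),.29);to(*st(-150,40),.29);to(*st(95,105),.1)
u,v=[int(q) for q in proj(camera_model("scene"),[*S,.06])]
a=snapshot("scene");cv2.imwrite("pics/s7.png",cv2.convertScaleAbs(cv2.resize(a[v-60:v+60,u-80:u+80],(800,600),interpolation=cv2.INTER_CUBIC),alpha=1.2))
E
```

```text
13.45 [ 0.5861 -0.2733  0.2927] [3.138e+00 3.000e-03 1.796e+00] [ 1.   0.2 -0.3] 0.0756 [-0.52  0.31  0.97  0.    1.86 -0.75]
[0.62767927 0.07584849]
cm [33.11 11.85  2.21] turn 0.0
cm [ 7.61 -3.65  0.23] turn 0
cm [ 26.61 -12.65   0.14] turn 0
cm [33.16 11.79 19.21] turn 0
```

View pics/s7.png

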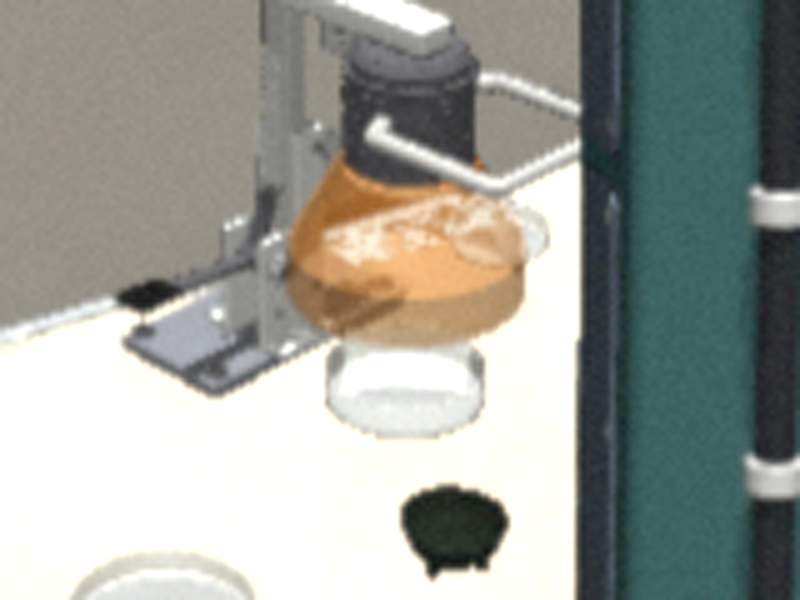

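The dish is centred: columns 327–486 against 288–526 for the shade. The cup has not moved. Next is the release lever.

{"name": "servo_tool", "arguments": {"targets": [[4,1.5,0,0],[9,3.5,0,0],[14,5.5,0,0],[19,7.5,0,0],[24,9.5,0,0],[29,11,0,0],[33.1,11.85,0,0],[33.1,11.85,2,0]], "claw": 255}}

```text
time: 14.5
tool_pos: [0.6281, 0.0793, 0.271]
ee_rot: [3.135, 0.0, 1.801]
wrist_force: [0.3, -0.3, -0.9]
width: 0.0011
finger_force: 0.0
```

```bash
python3 - <<'E'
from h import *
stat();to(*st(95,105),.1,YAW+np.pi/2)
E
```

```text
14.5 [0.6281 0.0793 0.271 ] [3.135 0.    1.801] [ 0.3 -0.3 -0.9] 0.0011 [ 0.04  0.27  1.06  0.    1.81 -0.19]
cm [-0.32 -0.23 17.1 ] turn 0.3
```

{"name": "servo_tool", "arguments": {"targets": [[0,0,5,0],[0,0,10,0],[0,0,14,0],[0,0,17,0],[0,0,17,0]]}}

```text
time: 15.12
tool_pos: [0.6258, 0.0756, 0.0953]
ee_rot: [-3.136, -0.001, 1.796]
wrist_force: [0.3, -0.5, -0.4]
width: 0.0006
finger_force: 0.0
```

{"name": "servo_tool", "arguments": {"targets": [[0,0,0.8,0],[0,0,1.4,0],[0,0,1.4,0]]}}

```text
time: 15.5
tool_pos: [0.629, 0.0757, 0.0852]
ee_rot: [3.138, 0.0, 1.796]
wrist_force: [1.3, 0.8, 2.2]
width: 0.0007
finger_force: 1.0
```

{"name": "servo_tool", "arguments": {"targets": [[0,0,0.7,0],[0,0,1.4,0],[0,0,1.4,0],[0,0,1.4,0],[0,0,1.4,0],[0,0,1.4,0],[0,0,1.4,0],[0,0,1.4,0]]}}

```text
time: 16.5
tool_pos: [0.6283, 0.0751, 0.0712]
ee_rot: [3.14, 0.001, 1.795]
wrist_force: [-0.9, 0.3, 8.9]
width: 0.0003
finger_force: 4.1
```

```bash
python3 - <<'E'
from h import *
stat();a=snapshot("scene");cv2.imwrite("pics/s8.png",a)
E
```

```text
16.5 [0.6283 0.0751 0.0712] [3.140e+00 1.000e-03 1.795e+00] [-0.9  0.3  8.9] 0.0003 [ 0.03  0.34  1.37 -0.    1.43 -0.19]
```

{"name": "servo_tool", "arguments": {"targets": [[0,0,0,0],[0,0,0,0],[0,0,0,0],[0,0,0,0],[0,0,0,0],[0,0,0,0],[0,0,0,0],[0,0,0,0]]}}

```text
time: 17.55
tool_pos: [0.6283, 0.0751, 0.0712]
ee_rot: [3.14, 0.001, 1.795]
wrist_force: [-0.4, 0.2, 8.5]
width: 0.0006
finger_force: 4.1
```

```bash
python3 - <<'E'
from h import *
stat();a=snapshot("scene");cv2.imwrite("pics/s9.png",a)
c=camera_model("scene")
for n in("scene0","s8","s9"):
    i=cv2.imread(f"pics/{n}.png").astype(int)[130:300,150:350];m=(i[...,2]-i[...,0]>60)&(i[...,2]>110)
    m=cv2.morphologyEx(m.astype(np.uint8),cv2.MORPH_OPEN,np.ones((3,3)));ys,xs=np.nonzero(m);print(n,ys.min()+130,ys.max()+130,xs.min()+150,xs.max()+150)
q=np.linspace(0,6.28,60)
for h in(0,.011,.023,.071):print(h,max(proj(c,[*(S+.067*np.array([np.cos(a),np.sin(a)])),.002+h])[1] for a in q))
E
```

```text
17.55 [0.6283 0.0751 0.0712] [3.140e+00 1.000e-03 1.795e+00] [-0.4  0.2  8.5] 0.0006 [ 0.03  0.34  1.37 -0.    1.43 -0.19]
scene0 194 225 230 275
s8 194 217 230 275
s9 199 233 230 275
0 234.10742040938828
0.011 230.74369816962854
0.023 227.03974340898833
0.071 211.85945083210962
```

The lamp is down: the rim is at row 233 against 234 predicted. Releasing the lever and moving to the pin side.

{"name": "servo_tool", "arguments": {"targets": [[0,0,0,0],[0,0,0,0],[0,0,-4,0],[0,0,-9,0],[0,0,-14,0],[0,0,-19,0],[-4,0,-19,0],[-9,0,-19,0]]}}

```text
time: 18.6
tool_pos: [0.6479, -0.0126, 0.2595]
ee_rot: [3.142, 0.0, 1.798]
wrist_force: [0.2, 0.3, 0.8]
width: 0.0004
finger_force: 0.0
```

```bash
python3 - <<'E'
from h import *
stat();to(*st(95,-130),.25,YAW+np.pi/2);to(*st(95,-130),.112,YAW+np.pi/2)
E
```

```text
18.6 [ 0.6479 -0.0126  0.2595] [3.142 0.    1.798] [0.2 0.3 0.8] 0.0004 [-0.11  0.31  1.03 -0.    1.8  -0.33]
cm [-14.43  -0.03   0.96] turn 0.1
cm [-14.42  -0.03  14.76] turn 0.1
```

{"name": "servo_tool", "arguments": {"targets": [[-4,0,0,0],[-9,0,0,0],[-14.4,0,0,0],[-14.4,0,3,0],[-14.4,0,7,0],[-14.4,0,11,0],[-14.4,0,14.8,0],[-14.4,0,14.8,0]]}}

```text
time: 19.6
tool_pos: [0.6765, -0.1521, 0.1051]
ee_rot: [-3.131, -0.006, 1.795]
wrist_force: [-0.4, -0.4, 0.3]
width: 0.0006
finger_force: 0.0
```

```bash
python3 - <<'E'
from h import *
stat();c=camera_model("wrist");print([np.array(proj(c,[*st(95,y),.112])).round() for y in(-100,-92)])
to(*st(95,-108),.112);to(*st(95,-78),.112)
i=cv2.imread("pics/top0.png");ct=camera_model("top");print(at_z(ct,*px(366,66),.112),st(95,-100))
E
```

```text
19.6 [ 0.6765 -0.1521  0.1051] [-3.131 -0.006  1.795] [-0.4 -0.4  0.3] 0.0006 [-0.3   0.46  1.14 -0.    1.56 -0.53]
[array([265., 194.]), array([265., 179.])]
cm [ 2.01  0.32 -0.68] turn 0
cm [ 5.01  0.31 -0.66] turn 0
[ 0.67208562 -0.12532441  0.112     ] [ 0.67341608 -0.12398431]
```

{"name": "servo_tool", "arguments": {"targets": [[0,0.2,-0.3,0],[1,0.2,-0.3,0],[2,0.2,-0.3,0],[2.8,0.2,-0.3,0],[3.6,0.2,-0.3,0],[4.3,0.2,-0.3,0],[4.8,0.2,-0.3,0],[4.8,0.2,-0.3,0]]}}

```text
time: 20.6
tool_pos: [0.6705, -0.1046, 0.1139]
ee_rot: [-3.14, -0.002, 1.796]
wrist_force: [0.4, -0.3, -0.7]
width: 0.0006
finger_force: 0.0
```

{"name": "servo_tool", "arguments": {"targets": [[0.3,0,0,0],[0.5,0,0,0],[0.5,0,0,0]]}}

```text
time: 20.98
tool_pos: [0.6701, -0.1034, 0.1139]
ee_rot: [-3.141, 0.005, 1.794]
wrist_force: [2.1, -6.6, -2.0]
width: 0.0002
finger_force: 3.4
```

{"name": "servo_tool", "arguments": {"targets": [[0.3,0,0,0],[0.6,0,0,0],[0.6,0,0,0]]}}

```text
time: 21.35
tool_pos: [0.67, -0.1033, 0.1141]
ee_rot: [3.141, 0.015, 1.791]
wrist_force: [5.4, -16.8, -4.5]
width: 0.0005
finger_force: 9.0
```

```bash
python3 - <<'E'
from h import *
stat();b=snapshot("top");cv2.imwrite("pics/top9.png",b)
E
```

```text
21.35 [ 0.67   -0.1033  0.1141] [3.141 0.015 1.791] [  5.4 -16.8  -4.5] 0.0005 [-0.23  0.4   1.19 -0.01  1.54 -0.45]
```

{"name": "servo_tool", "arguments": {"targets": [[-1.5,0,0,0],[-5,0,0,0],[-10,0,0,0],[-14,0,-3,0],[-18,0,-6,0],[-22,0,-9,0],[-22,0,-9,0]]}}

```text
time: 22.28
tool_pos: [0.7183, -0.3126, 0.2068]
ee_rot: [3.138, 0.002, 1.792]
wrist_force: [-0.0, 0.5, -0.3]
width: 0.0007
finger_force: 0.0
```

```bash
python3 - <<'E'
from h import *
stat();b=snapshot("top");a=snapshot("scene")
cv2.imwrite("pics/s10.png",a);cv2.imwrite("pics/top10.png",b)
b0=cv2.imread("pics/top0.png")
ct=camera_model("top");u,v=proj(ct,[*st(95,-100),.112]);u2,v2=proj(ct,[*st(95,-70),.112]);print(u,v,u2,v2)
d=cv2.absdiff(b,b0).sum(2);u,v=int(u),int(v);print(d[v-6:v+8,u-16:u+8])
i=a.astype(int)[130:300,150:350];m=((i[...,2]-i[...,0]>60)&(i[...,2]>110)).astype(np.uint8);m=cv2.morphologyEx(m,cv2.MORPH_OPEN,np.ones((3,3)));print(np.nonzero(m)[0].max()+130)
for n,p in(("cup",(.4118,.0217,.02)),("other",(.444,.172,.01)),("stone",(.4312,-.1994,.015))):
    x,y=map(int,proj(ct,p));print(n,d[y-20:y+20,x-25:x+25].mean(), d[y-20:y+20,x-25:x+25].max())
E
```

```text
22.27 [ 0.7183 -0.3126  0.2068] [3.138e+00 2.000e-03 1.792e+00] [-0.   0.5 -0.3] 0.0007 [-0.48  0.65  0.66  0.    1.83 -0.7 ]
285.63921677429784 145.67628076090165 275.350493593627 148.0763641483428
[[ 33  22  35  64  61  65  66  56  62  56  57  61  66  61  60  64  65  66
   73  69  69  66  60  63]
 [ 51  53   1  49  58  57  63  57  65  65  60  56  56  67  62  66  65  65
   67  65  62  64  60  63]
 [ 40  20  26  25  49  53  54  60  58  64  62  63  61  65  72  69  65  65
   63  63  62  53  67  61]
 [134  28  43  16  53  58  62  62  58  61  62  62  64  68  78  79  72  66
   64  66  60  63  62  62]
 [131  37  27  27  59  59  63  62  63  63  66  66  71  83 111  96  81  68
   66  66  70  67  64  65]
 [ 42  38  16  54  45  45  59  69  62  68  65  64  69  97 111  88  76  73
   65  67  67  65  72  61]
 [ 17  47  53  61  59  55  60  61  71  67  62  71  80  90 107  78  70  79
   69  63  69  70  65  71]
 [ 34 107 101  75  77  87  75  67  64  65  65  65  76  91 106  89  85  78
   73  67  68  64  71  69]
 [158 196 167  80  67  89  74  59  56  66  73  80  75  91 125 128 108  88
   73  67  65  60  68  64]
 [260 243 161  66  49  74  73  55  67  87  85  88  81 106 132 151 138 107
   74  69  73  69  64  69]
 [229 190 110  62  67  74  75  61  80  95  91  78  77  81 106 144 157 123
   84  71  72  65  69  66]
 [108  81  65  58  68  80  68  53  68  71  75  69  69  70  82 119 122 105
   71  68  65  65  65  64]
 [ 31  32  43  54  61  54  42  34  54  64  68  65  63  70  72  78  82  81
   71  67  68  66  70  66]
 [ 10   3  32  49  45  35  30  34  55  63  70  65  65  62  65  72  67  70
   63  67  64  65  65  68]]
224
cup 67.969 196
other 62.8815 140
stone 127.57 201
```

```bash
python3 - <<'E'
from h import *
g=lambda n:cv2.imread(f"pics/{n}.png",0)
s0,s9,s10,t10,t0=g("scene0"),g("s9"),g("s10"),g("top10"),g("top0")
c=camera_model("scene");ct=camera_model("top")
u,v=[int(q) for q in proj(c,[*S,.12])];u-=5
tp=s9[v-18:v+25,u-18:u+18]
for n,im in(("s9",s9),("s10",s10),("scene0",s0)):
    r=cv2.matchTemplate(im[v-60:v+60,u-50:u+50],tp,cv2.TM_CCOEFF_NORMED);_,m,_,l=cv2.minMaxLoc(r);print(n,round(m,3),l[0]-32,l[1]-42)
def mt(a,b,x,y,w,k=12):
    x,y=int(x),int(y);r=cv2.matchTemplate(b[y-w-k:y+w+k,x-w-k:x+w+k],a[y-w:y+w,x-w:x+w],cv2.TM_CCOEFF_NORMED);_,m,_,l=cv2.minMaxLoc(r);return round(m,3),l[0]-k,l[1]-k
print("cup",mt(t0,t10,*proj(ct,(.4118,.0217,.02)),16),"other",mt(t0,t10,*proj(ct,(.444,.172,.01)),22),"stone",mt(t0,t10,*proj(ct,(.4312,-.1994,.015)),10))
print("cup scene",mt(s0,s10,*proj(c,(.4118,.0217,.015)),14), "pinhead", mt(t0,t10,*proj(ct,[*st(95,-97),.112]),5,14),"pad",mt(t0,t10,*proj(ct,[*st(95,105),.075]),8))
x=np.hstack([s10[v-50:v+60,u-60:u+60]]);cv2.imwrite("pics/f.png",x);print(mt(s9,s10,*proj(c,[*S,.02]),12))
E
```

```text
s9 1.0 0 0
s10 0.982 0 0
scene0 0.933 0 -8
cup (0.906, 0, 0) other (0.979, 0, 0) stone (0.322, -12, -12)
cup scene (1.0, 0, 0) pinhead (0.572, -13, -7) pad (0.999, 0, 0)
(0.998, 0, 0)
```

```bash
python3 -c "
from h import *
stat();print(close_job())"
```

```text
22.38 [ 0.7176 -0.3087  0.2035] [-3.141e+00 -2.000e-03  1.796e+00] [ 0.1  0.5 -0.3] 0.0002 [-0.48  0.65  0.67  0.    1.83 -0.7 ]
the job is handed in; nothing more can be done
None
```

I handed the job in at 22.4 s; no verdict came back. The lamp is down over the centred dish and the lever is back up. The pin went to a hard stop 1–2 mm from full travel, which I judged by force because the final picture was not clear. I pushed the dish using the 119 mm dish as a pusher, so that one now stands elsewhere. The cup and empty dish have not moved; the arm hid the stone in the last picture, but I saw no sign of touching it.

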